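Screw the dispenser spout round over the cup

ROBOT

A 6-joint arm with a two-finger parallel gripper is mounted at the origin on the work surface; the furniture and walls round the work are solid. World frame = base frame: x ahead of the robot, y to its left, z up, the work surface at z = 0. Lengths are in m, angles in rad, forces in N, time in s.
With the tool pointing down it reaches from about 0.25 to 0.775 m from the base axis. Payload 4 kg.
Tool frame: the origin (TCP) lies between the finger pads, 19 mm behind the fingertips; this is the grasp point; z points along the fingers, y is the line along which they close (so a half turn about z gives the same grasp; the last joint's range is limited). The gripper opens to 94 mm and grips with 3 to 60 N. Pads are 16 mm wide; open, the fingers measure 119 mm over their backs; the gripper's body (75 mm by 177 mm) begins 78 mm behind the grasp point.
Start: joints at [1.035, 0.087, 1.371, -0, 1.684, -0.103], TCP at [0.231, 0.499, 0.224] pointing down, gripper open.
Joint ranges: [-3.1, 3.1], [-0.76, 2.03], [0.27, 2.55], [-1.08, 4.22], [0.17, 2.65], [-2.57, 2.57]. Speed limits (rad/s): [2.79, 2.79, 3.14, 3.14, 3.14, 3.14].

INTERFACE

Orientations are given as [roll, pitch, yaw] about the fixed x, y, z axes, in that order (R = Rz(yaw) Ry(pitch) Rx(roll)).
In Python, from bench import * gives the robot as it stands.
- The arm moves only by the tool move_arm, never from a script. Its argument "steps" is one flat list of numbers, 7 for each row, row after row: the turn, a rotation vector about the world's x, y, z in rad, then the shift along the world's x, y, z in m, then the opening, from 0 (shut) to 1 (fully open). A call has 1 to 12 rows; each row is the pose to reach, as a shift and turn from the pose commanded when the call began; what a row does not reach only later rows make up. A row lasts 1/10 s, in which the tool goes at most 50 mm and 8.59 degrees, less where a joint would pass 70% of its speed; a pose out of reach is approached as far as the arm can. A call with a gripper value outside its range is refused whole. The fingers move at their own pace and stop on an object; the grip force is fixed at half the most. Time passes only in rows, so rows that repeat a pose let the fingers close. It gives the time, the measured TCP pose, the force, the opening and the grip force at its end, in the units of the state.
- get_obs(): the state, without advancing time (a new reading comes with each control period).
- snapshot(name): name is "scene" or "top" or "wrist"; returns (picture, depth): 420x560x3 uint8, red, green, blue; 420x560 float32, m along the optical axis (not along the pixel's ray), 0 where there is no reading.
- camera_model(name): a dict with "fx", "fy", "cx", "cy" (pixels), "k1" (the pictures are not rectified: a ray, as slopes to the right and down, at radius r is drawn at 1 + k1 r^2 times it, then the intrinsics apply), "rvec" (rotation vector, rad) and "tvec" (3), from world to camera coordinates, as OpenCV has them. Camera axes: x right, y down, z forward; pixel columns grow to the right and rows downward; lengths in m; the calibration is good to about 2 mm. A picture is of the moment at which its call begins: read the wrist's pose just before it. camera_model takes no time and is no camera call; for the wrist camera it gives the pose at the moment of the call.
- close_job(): hands the job in; it is judged then, once.
Trained networks look in the newest picture that a camera, given by its name, has taken for a name from the list of things; names that differ only in an ending like _2 or _b are one class to them, and where a whole thing is asked for, a point or a joint stands for the part that bears it (a point fixed in the world has none). Each returns a list of dicts, best first, with "score" (0 to 1); they miss things now and then, are a little off and sometimes report something else, mostly with a low value. They report only what shows in the picture. A call takes as long as a camera call. They do not tell look-alikes from the thing itself.
- silhouettes(camera, target): "pixels" (420x560 bool, what is visible of it) and "uv" ([column, row] in pixels, amid what is visible of it).
- spot_point(camera, target): "uv" ([column, row] in pixels: a listed point, or the origin of a listed thing).
The state is a dict: "time": time; "joint_positions": joint angles; "qvel": joint speeds; "joint_torque": joint torques, N m; "tool_pos": TCP position; "ee_rot": TCP orientation; "wrist_force": force on the tool from outside, world axes, zero at the start; "wrist_torque": the same for the moment, N m; "width": finger opening in m; "finger_force": force on a finger pad.
Only numpy, scipy, OpenCV 4.12 (cv2) and the standard library are available. Lean on these libraries where they do the work, as an engineer would, in place of code of your own. Each camera call takes 0.05 s, during which the arm holds its last target. There are 200 camera calls.

TASK

Get the pink medium dispenser ready to pour: stand the small white cup upright in the middle of the dispenser's round yellow pad, and screw the dispenser's head down (clockwise from above) until its orange spout points straight out over the middle of the pad, above the cup. The head meets no stop there, so stop turning when the spout is in line. Never tip the cup over, and leave the blue and crimson paint tubes and the small white bottle with the black label where they are.

Things in the scene. Friction and masses are not known exactly. Their poses are not given: they have to be found in the camera images.
- cup: Small open white cup, loose, standing upright on the table at the right: rim diameter 60 mm, narrower at the foot, 55 mm high, 0.06 to 0.13 kg. Origin at the centre of its underside, z up. Grip it round the outside near the rim, TCP about 38 mm above the origin.
- dispenser: Dispenser, fixed to the table: a dark round foot (104 mm diameter, 12 mm thick) carrying a pink bottle (72 mm diameter, shoulder 122 mm above the table), with a low arm to a dark disc (86 mm diameter, 12 mm thick) that bears the pad. Origin under the bottle's axis on the table, z up; its -x axis points from the bottle to the pad.
- pad (a point): Centre of the top of the round yellow pad (68 mm diameter) on the dispenser's arm, 100 mm from the bottle's axis and 13.5 mm above the table; the cup belongs here. Clear above (to the sides too) as long as the spout is turned away; once the spout is over the pad there is no room for a gripper above the cup.
- wing_top (a point): Centre of the top of the orange wing grip, on the bottle's axis, about 179 mm above the table. The wing is a bar 46 mm long, 16 mm thick, 33 mm high on top of the black screw head (58 mm diameter) and turns with it; its length lies along the spout: the point's -x axis points along the spout. Pinch the wing across its thickness from above, TCP 8 to 12 mm below this point.
- spout_outlet (a point): Outlet of the orange spout (pipe 14 mm thick) of the screw head, 100 mm from the bottle's axis, about 101 mm above the table (the pipe's top is 33 to 36 mm below the wing's top); it turns with the head and must end straight above the middle of the pad.
- spout_head (a joint): Turn of the screw head in rad: 0 with the spout exactly over the pad, growing clockwise seen from above. It starts between -2.6 and -1.4 (anticlockwise of the pad). Range -3.4 to 0.9. The head sinks 1 mm per rad as it is screwed clockwise, turns against a friction of about 0.08 N m and stays where it is left.
- tube_blue: Blue paint tube with white cap, loose, lying on the table, 156x67x43 mm; not to be moved. Origin under its middle, its length along x.
- bottle_primer: White bottle with a black label, loose, upright, 52 mm diameter, 120 mm high; not to be moved. Origin at the centre of its underside.
- tube_crimson: Crimson paint tube with white cap, loose, lying on the table, 117x45x29 mm; not to be moved. Origin under its middle, its length along x.
There are look-alikes about, which are no part of the job. What is shaped like the cup but green or purple is not meant.

How it is judged:
At the end, for the whole second after the job is handed in: The cup stands upright (within 0.1 rad) and at rest on the pad, its centre within 15 mm of the pad's centre; the spout's outlet is within 14 mm, seen from above, of the pad's centre (about 8 degrees of turn either way) (horizontal distance between cup and pad below 0.015 m and z of cup in the frame of pad between -0.004 and 0.005 m and angle between cup's own z axis and vertical below 0.1 rad and linear speed of cup below 0.02 m/s and horizontal distance between spout_outlet and pad below 0.014 m and value of joint spout_head between -0.2 and 0.2 rad); the robot touches nothing.
It fails at once if the cup is tipped over (more than 0.7 rad) (angle between cup's own z axis and vertical above 0.7 rad).
It fails at once if the blue paint tube is moved by more than 30 mm (distance of tube_blue from where it was at the start of the episode above 0.03 m).
It fails at once if the white and black bottle is moved by more than 30 mm (distance of bottle_primer from where it was at the start of the episode above 0.03 m).
It fails at once if the crimson paint tube is moved by more than 30 mm (distance of tube_crimson from where it was at the start of the episode above 0.03 m).
It also fails if it takes over 61 s, if anything falls off the work surface, if the arm or the gripper's body presses on something with over 40 N, if the wrist force passes 120 N, or if a joint passes its speed limit or range.

## Working session

There is one attempt and no reset: what is moved stays moved. The work goes in short steps, Python scripts to look and compute and a tool call to move; the robot and the scene stay as the last step left them, time stands still between calls to the robot, and variables do not carry over. Pictures are saved under pics/ and viewed, at most 10 in all, crops included, and the job is handed in when it is done.

Besides the shell and the picture viewer there is one more tool, called after "Call:" as a command line: name --argument value ..., lists and objects as JSON in quotes. move_arm: Moves the arm, as the interface text tells. Its arguments: {"type":"object","properties":{"steps":{"type":"array"}},"required":["steps"]}

```bash
mkdir -p pics
cat > h.py <<'E'
import sys; sys.path.insert(0,'.')
from bench import *
import numpy as np, cv2
def ray(cam,uv):
    m=cam if isinstance(cam,dict) else camera_model(cam)
    K=np.array([[m['fx'],0,m['cx']],[0,m['fy'],m['cy']],[0,0,1.]])
    p=cv2.undistortPoints(np.array([[uv]],float),K,np.array([m['k1'],0,0,0,0]))[0,0]
    R=cv2.Rodrigues(np.array(m['rvec'],float))[0]; t=np.array(m['tvec'],float).ravel()
    return -R.T@t, R.T@np.array([p[0],p[1],1.]),
def at_depth(cam,uv,d):
    o,r=ray(cam,uv); return o+r*d
def at_z(cam,uv,z):
    o,r=ray(cam,uv); return o+r*(z-o[2])/r[2]
def tri(c1,u1,c2,u2):
    A=[];b=[];
    o1,r1=ray(c1,u1);o2,r2=ray(c2,u2)
    s=np.linalg.lstsq(np.c_[r1,-r2],o2-o1,rcond=None)[0]
    p,q=o1+s[0]*r1,o2+s[1]*r2
    return (p+q)/2,np.linalg.norm(p-q)
def cloud(cam,depth,mask):
    v,u=np.nonzero(mask&(depth>0)); m=camera_model(cam)
    K=np.array([[m['fx'],0,m['cx']],[0,m['fy'],m['cy']],[0,0,1.]])
    p=cv2.undistortPoints(np.c_[u,v].astype(float)[:,None],K,np.array([m['k1'],0,0,0,0]))[:,0]
    R=cv2.Rodrigues(np.array(m['rvec'],float))[0]; t=np.array(m['tvec'],float).ravel()
    d=depth[v,u][:,None]
    return (np.c_[p,np.ones(len(p))]*d-t)@R
E
python3 - <<'E'
from h import *
np.set_printoptions(precision=3,suppress=True)
ims={}
for c in ['scene','top']:
    im,d=snapshot(c); ims[c]=im
    cv2.imwrite(f'pics/{c}0.png',im[:,:,::-1]); np.save(f'{c}_d.npy',d)
    for t in ['cup','bottle_primer','tube_blue','tube_crimson','dispenser']:
        for s in silhouettes(c,t):
            if s['score']<.3: continue
            P=cloud(c,d,s['pixels']); print(c,t,round(s['score'],2),np.round(s['uv']),ims[c][s['pixels']].mean(0).round(), np.percentile(P,[2,98],axis=0).ravel() if len(P) else '')
    for t in ['pad','wing_top','spout_outlet','cup','dispenser']:
        for s in spot_point(c,t):
            if s['score']>.3: print(c,'pt',t,round(s['score'],2),np.round(s['uv'],1))
print(get_obs())
E
```

```text
scene cup 0.89 [372. 275.] [ 80. 105.  61.] [ 0.572 -0.317 -0.     0.642 -0.262  0.055]
scene cup 0.62 [249. 275.] [112.  75.  99.] [ 0.364 -0.088  0.003  0.419 -0.033  0.055]
scene cup 0.58 [324. 230.] [ 81. 102.  59.] [ 0.656 -0.093  0.     0.714 -0.038  0.056]
scene cup 0.56 [282. 272.] [115.  75. 104.] [ 0.438 -0.145 -0.     0.495 -0.088  0.055]
scene bottle_primer 0.92 [182. 227.] [127. 117. 106.] [0.382 0.198 0.007 0.422 0.229 0.119]
scene tube_blue 0.94 [358. 252.] [170. 175. 214.] [ 0.62  -0.218 -0.001  0.763 -0.146  0.038]
scene tube_crimson 0.74 [331. 291.] [159. 148. 138.] [ 0.461 -0.274  0.002  0.516 -0.221  0.055]
scene tube_crimson 0.6 [222. 234.] [199. 147. 137.] [ 0.459  0.165 -0.002  0.566  0.202  0.025]
scene dispenser 0.76 [265. 231.] [151. 123.  91.] [ 0.437 -0.059  0.004  0.592  0.082  0.177]
scene pt pad 0.55 [241.5 251.1]
scene pt wing_top 0.74 [240.6 250.2]
scene pt spout_outlet 0.84 [298.4 223.6]
scene pt cup 0.97 [327.1 302.7]
scene pt cup 0.8 [370.7 286.4]
scene pt cup 0.79 [245.9 283.3]
scene pt cup 0.63 [324.3 242.2]
scene pt cup 0.58 [280.5 279.9]
scene 
[... 883 characters left out ...]
 [253.6 190.9]
top pt spout_outlet 0.78 [297.9 184.2]
top pt cup 0.9 [372.8 233. ]
top pt cup 0.84 [298.8 149.7]
top pt cup 0.7 [297.6 270.8]
top pt cup 0.65 [320.8 237.8]
top pt cup 0.64 [390.7 184.8]
top pt dispenser 0.94 [260.2 196.5]
{'time': 1.1, 'joint_positions': array([ 1.035,  0.087,  1.371, -0.   ,  1.684, -0.103]), 'qvel': array([-0.001,  0.   ,  0.   , -0.001, -0.001, -0.003]), 'joint_torque': array([  0.   , -34.005, -30.261,   0.072,   0.023,  -0.   ]), 'tool_pos': array([0.231, 0.499, 0.224]), 'ee_rot': array([3.141, 0.   , 2.709]), 'wrist_force': array([ 0.031,  1.042, -0.447]), 'wrist_torque': array([ 0.068,  0.004, -0.001]), 'finger_force': 0.0, 'width': 0.0937649171026983}
```

View pics/scene0.png

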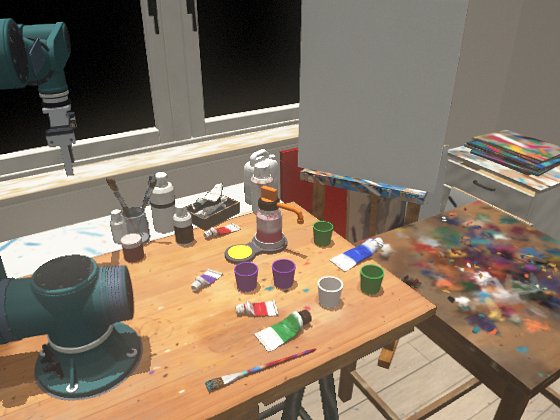

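View pics/top0.png

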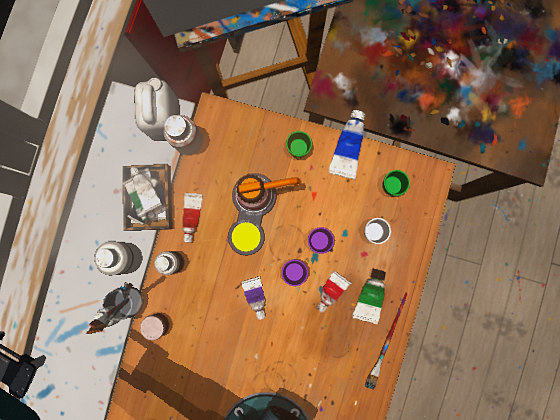

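The scene shows the white cup at about (330,291) and in the top view at (376,231). The yellow pad is at (240,252) in scene and (245,237) in top. The orange spout points right and away from the pad, towards about (298,184) in top.

Five things are cup-shaped: white (376,231), purple (320,240) and (295,272), green (299,145) and (396,183), all in the top view. Only the white one matches the task. I'll confirm it in a crop and measure in the same step.

Run:
```python
from h import *
np.set_printoptions(precision=4,suppress=True)
I={c:cv2.imread(f'pics/{c}0.png') for c in ['scene','top']}
D={c:np.load(f'{c}_d.npy') for c in I}
cent={}
for c in I:
    hsv=cv2.cvtColor(I[c],cv2.COLOR_BGR2HSV)
    box=np.zeros(hsv.shape[:2],bool)
    if c=='top': box[165:260,215:305]=1
    else: box[180:268,215:308]=1
    y=cv2.inRange(hsv,(25,150,120),(35,255,255)).astype(bool)&box
    o=cv2.inRange(hsv,(5,215,150),(20,255,255)).astype(bool)&box
    P=cloud(c,D[c],y); 
    k=cv2.fitEllipse(cv2.findContours(y.astype(np.uint8),0,1)[0][0] if 0 else max(cv2.findContours(y.astype(np.uint8),0,1)[0],key=len))
    print(c,'pad',np.median(P,0),P.min(0),P.max(0),k[0]); cent[c]=k[0]
    Q=cloud(c,D[c],o); Q=Q[(Q[:,2]>.1)]
    print(' orange',len(Q),np.percentile(Q[:,2],[5,50,98]))
    W=Q[Q[:,2]>.168] ; print(' wing top',len(W),W.mean(0),W.min(0),W.max(0))
    S=Q[Q[:,2]<.146]; print(' spout',len(S),S.mean(0)); 
    if len(S)>3: print(np.percentile(S,[2,98],axis=0))
    if len(W)>3:
        r,_=0,0
        s=np.linalg.svd(W[:,:2]-W[:,:2].mean(0))[2][0]; print(' wing dir',s)
    m=np.zeros(box.shape,bool)
    if c=='top': m[215:248,358:394]=1
    else: m[273:309,314:346]=1
    C=cloud(c,D[c],m); C=C[C[:,2]>.050]
    (a,b),r=cv2.minEnclosingCircle(C[:,:2].astype(np.float32)); print(' cup rim',a,b,r,np.median(C[:,2]))
print('tri pad',tri('scene',cent['scene'],'top',cent['top']))
print('tri outlet',tri('scene',(298.4,223.6),'top',(297.9,184.2)))
a=cv2.resize(I['top'][150:300,210:410],(800,600),interpolation=cv2.INTER_CUBIC); cv2.imwrite('pics/crop1.png',a)
```

```text
scene pad [0.4715 0.0542 0.0125] [0.4389 0.0208 0.0089] [0.5046 0.0883 0.0166] (239.50338745117188, 251.74954223632812)Traceback (most recent call last):
  File "<stdin>", line 16, in <module>
  File "h.py", line 23, in cloud
    p=cv2.undistortPoints(np.c_[u,v].astype(float)[:,None],K,np.array([m['k1'],0,0,0,0]))[:,0]
      ~~~~~~~~~~~~~~~~~~~^^^^^^^^^^^^^^^^^^^^^^^^^^^^^^^^^^^^^^^^^^^^^^^^^^^^^^^^^^^^^^^^
cv2.error: OpenCV(4.12.0) /io/opencv/modules/calib3d/src/undistort.dispatch.cpp:347: error: (-215:Assertion failed) CV_IS_MAT(_src) && CV_IS_MAT(_dst) && (_src->rows == 1 || _src->cols == 1) && (_dst->rows == 1 || _dst->cols == 1) && _src->cols + _src->rows - 1 == _dst->rows + _dst->cols - 1 && (CV_MAT_TYPE(_src->type) == CV_32FC2 || CV_MAT_TYPE(_src->type) == CV_64FC2) && (CV_MAT_TYPE(_dst->type) == CV_32FC2 || CV_MAT_TYPE(_dst->type) == CV_64FC2) in function 'cvUndistortPointsInternal'
```

Run:
```python
from h import *
np.set_printoptions(precision=4,suppress=True)
I={c:cv2.imread(f'pics/{c}0.png') for c in ['scene','top']}
D={c:np.load(f'{c}_d.npy') for c in I}
cent={}
for c in I:
    hsv=cv2.cvtColor(I[c],cv2.COLOR_BGR2HSV)
    box=np.zeros(hsv.shape[:2],bool)
    if c=='top': box[165:260,215:305]=1
    else: box[180:268,215:308]=1
    y=cv2.inRange(hsv,(25,150,120),(35,255,255)).astype(bool)&box
    o=cv2.inRange(hsv,(5,130,120),(22,255,255)).astype(bool)&box
    P=cloud(c,D[c],y); 
    k=cv2.fitEllipse(max(cv2.findContours(y.astype(np.uint8),0,1)[0],key=len))
    print(c,'pad',np.median(P,0),P.min(0),P.max(0),k[0]); cent[c]=k[0]
    Q=cloud(c,D[c],o); Q=Q[(Q[:,2]>.09)]
    W=Q[Q[:,2]>.172] ; print(' wing top',len(W),W.mean(0),W.min(0),W.max(0))
    print(' wing dir',np.linalg.svd(W[:,:2]-W[:,:2].mean(0))[2][0])
    S=Q[Q[:,2]<.150]; print(' spout',len(S),S.mean(0),np.percentile(S,[2,98],axis=0)); 
    print(' spout dir',np.linalg.svd(S[:,:2]-S[:,:2].mean(0))[2][0])
    B=cloud(c,D[c],box); B=B[(B[:,2]>.13)&(B[:,2]<.152)&(np.hypot(*(B[:,:2]-W[:,:2].mean(0)).T)<.04)]; print(' head',len(B),B.min(0),B.max(0))
    m=np.zeros(box.shape,bool)
    if c=='top': m[215:248,358:394]=1
    else: m[273:309,314:346]=1
    C=cloud(c,D[c],m); C=C[C[:,2]>.050]
    (a,b),r=cv2.minEnclosingCircle(C[:,:2].astype(np.float32)); print(' cup rim',a,b,r,np.median(C[:,2]))
print('tri pad',tri('scene',cent['scene'],'top',cent['top']))
print('tri outlet',tri('scene',(298.4,223.6),'top',(297.9,184.2)))
a=cv2.resize(I['top'][150:300,210:410],(800,600),interpolation=cv2.INTER_CUBIC); cv2.imwrite('pics/crop1.png',a)
```

```text
scene pad [0.4715 0.0542 0.0125] [0.4389 0.0208 0.0089] [0.5046 0.0883 0.0166] (239.50338745117188, 251.74954223632812)
 wing top 73 [0.5674 0.0353 0.1779] [0.5585 0.0134 0.1722] [0.5826 0.0597 0.1818]
 wing dir [ 0.2366 -0.9716]
 spout 214 [ 0.5795 -0.028   0.1348] [[ 0.5539 -0.0677  0.106 ]
 [ 0.5935  0.046   0.1496]]
 spout dir [ 0.2619 -0.9651]
 head 231 [ 0.5403 -0.003   0.1301] [0.5925 0.062  0.1518]
 cup rim 0.48886361718177795 -0.2453896850347519 0.03185374289751053 0.05304343850046029
top pad [0.4719 0.055  0.0132] [0.4382 0.0215 0.0049] [0.5057 0.0896 0.0225] (245.5907745361328, 236.4793701171875)
 wing top 170 [0.5704 0.0382 0.1803] [0.56   0.0161 0.1722] [0.5815 0.0611 0.1863]
 wing dir [-0.2133  0.977 ]
 spout 315 [ 0.58   -0.0134  0.142 ] [[ 0.5512 -0.0644  0.1138]
 [ 0.5963  0.0512  0.1496]]
 spout dir [-0.2499  0.9683]
 head 427 [ 0.5412 -0.0011  0.1311] [0.6004 0.0683 0.152 ]
 cup rim 0.4897627830505371 -0.24493925273418427 0.029888605698943138 0.054210700068515055
tri pad (array([0.4722, 0.0551, 0.0116]), np.float64(0.0006529329382022293))
tri outlet (array([ 0.5847, -0.0616,  0.1026]), np.float64(0.0022175176466610437))
```

View pics/crop1.png

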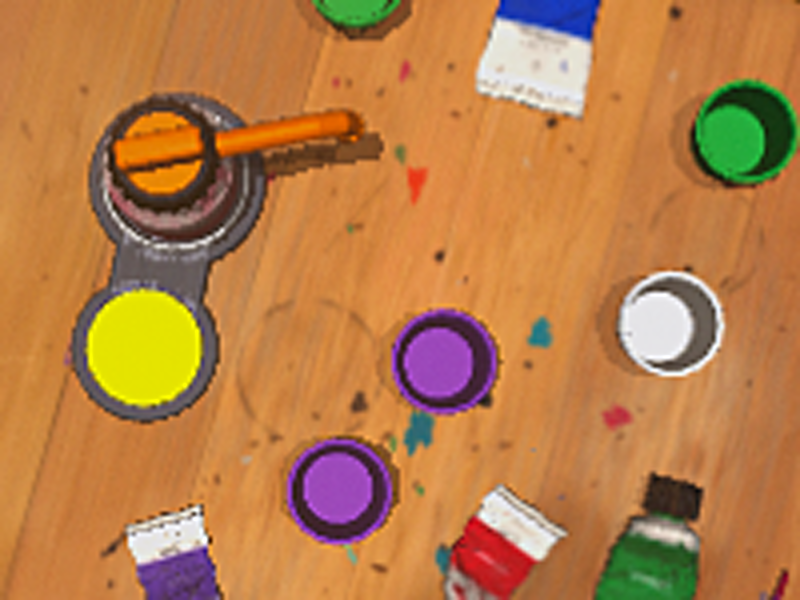

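The crop confirms the plain white open cup at crop (670,323), i.e. (0.489, -0.245) in the world. The pad is at (0.472, 0.055), the axis is at about (0.570, 0.037), and the spout points at about -77°, so it needs roughly 113° clockwise. I'll move over the cup.

Call:
move_arm --steps '[0, 0, 0.25, 0.258, -0.744, 0, 1, 0, 0, 0.25, 0.258, -0.744, 0, 1, 0, 0, 0.25, 0.258, -0.744, 0, 1, 0, 0, 0.25, 0.258, -0.744, 0, 1, 0, 0, 0.25, 0.258, -0.744, 0, 1, 0, 0, 0.25, 0.258, -0.744, 0, 1, 0, 0, 0.25, 0.258, -0.744, 0, 1, 0, 0, 0.25, 0.258, -0.744, 0, 1, 0, 0, 0.25, 0.258, -0.744, 0, 1, 0, 0, 0.25, 0.258, -0.744, 0, 1, 0, 0, 0.25, 0.258, -0.744, 0, 1, 0, 0, 0.25, 0.258, -0.744, 0, 1]'

```text
time: 2.3
tool_pos: [0.4272, -0.0688, 0.2247]
ee_rot: [3.141, 0.001, 2.958]
wrist_force: [1.2, -0.2, -0.3]
width: 0.0944
finger_force: 0.0
```

Call:
move_arm --steps '[0, 0, 0, 0.061, -0.176, -0.06, 1, 0, 0, 0, 0.061, -0.176, -0.06, 1, 0, 0, 0, 0.061, -0.176, -0.06, 1, 0, 0, 0, 0.061, -0.176, -0.06, 1, 0, 0, 0, 0.061, -0.176, -0.06, 1, 0, 0, 0, 0.061, -0.176, -0.06, 1]'

```text
time: 2.9
tool_pos: [0.4876, -0.243, 0.1633]
ee_rot: [3.14, -0.002, 2.957]
wrist_force: [0.3, 0.3, 1.1]
width: 0.0938
finger_force: 0.0
```

Run:
```python
from h import *
np.set_printoptions(precision=4,suppress=True)
print(get_obs()['tool_pos'],get_obs()['ee_rot'])
im,d=snapshot('wrist'); m=camera_model('wrist')
cv2.imwrite('pics/w1.png',im[:,:,::-1])
P=cloud('wrist',d,np.ones(d.shape,bool)); P=P[(P[:,2]>.048)&(P[:,2]<.062)&(np.hypot(P[:,0]-.489,P[:,1]+.245)<.045)]
if len(P)>5: print(len(P),cv2.minEnclosingCircle(P[:,:2].astype(np.float32)),P.min(0),P.max(0))
```

```text
[ 0.4876 -0.243   0.1633] [ 3.1401 -0.0022  2.9571]
1019 ((0.4887940287590027, -0.24565157294273376), 0.03001921810209751) [ 0.459  -0.2754  0.048 ] [ 0.5183 -0.2164  0.0586]
```

View pics/w1.png

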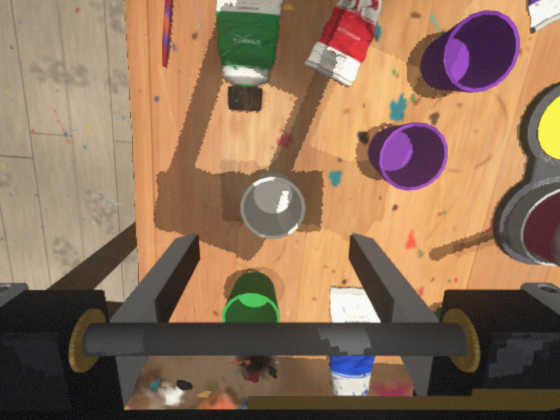

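The wrist view shows the white cup at (272,205) between the open fingers, with nothing in the fingers' path. Descend, grip and lift.

Call:
move_arm --steps '[0, 0, 0, 0.001, -0.002, -0.045, 1, 0, 0, 0, 0.001, -0.002, -0.085, 1, 0, 0, 0, 0.001, -0.002, -0.11, 1, 0, 0, 0, 0.001, -0.002, -0.125, 1, 0, 0, 0, 0.001, -0.002, -0.125, 1, 0, 0, 0, 0.001, -0.002, -0.125, 0.3, 0, 0, 0, 0.001, -0.002, -0.125, 0.3, 0, 0, 0, 0.001, -0.002, -0.125, 0.3, 0, 0, 0, 0.001, -0.002, -0.125, 0.3, 0, 0, 0, 0.001, -0.002, -0.125, 0.3, 0, 0, 0, 0.001, -0.002, -0.125, 0.3]'

```text
time: 4.05
tool_pos: [0.4894, -0.2449, 0.0402]
ee_rot: [-3.141, 0.001, 2.959]
wrist_force: [0.1, 0.9, 2.9]
width: 0.0586
finger_force: 30.0
```

Call:
move_arm --steps '[0, 0, 0, 0, 0, 0.03, 0.3, 0, 0, 0, 0, 0, 0.07, 0.3, 0, 0, 0, -0.001, 0.02, 0.1, 0.3, 0, 0, 0, -0.003, 0.055, 0.1, 0.3, 0, 0, 0, -0.005, 0.095, 0.1, 0.3, 0, 0, 0, -0.008, 0.135, 0.1, 0.3, 0, 0, 0, -0.01, 0.175, 0.1, 0.3, 0, 0, 0, -0.012, 0.215, 0.1, 0.3, 0, 0, 0, -0.015, 0.255, 0.1, 0.3, 0, 0, 0, -0.017, 0.285, 0.1, 0.3, 0, 0, 0, -0.017, 0.3, 0.1, 0.3, 0, 0, 0, -0.017, 0.3, 0.1, 0.3]'

```text
time: 5.25
tool_pos: [0.4714, 0.057, 0.1388]
ee_rot: [3.141, -0.001, 2.962]
wrist_force: [-0.9, -0.3, -0.9]
width: 0.0583
finger_force: 30.0
```

Run:
```python
from h import *
np.set_printoptions(precision=4,suppress=True)
o=get_obs();print(o['tool_pos'],o['ee_rot'],o['width'],o['finger_force'])
for c in ['top','scene']:
    im,d=snapshot(c); cv2.imwrite(f'pics/{c}2.png',im[:,:,::-1])
    hsv=cv2.cvtColor(im,cv2.COLOR_RGB2HSV)
    P=cloud(c,d,np.ones(d.shape,bool)); P=P[(np.hypot(P[:,0]-.472,P[:,1]-.055)<.04)&(P[:,2]>.05)&(P[:,2]<.17)]
    print(c,len(P),P.min(0),P.max(0), np.histogram(P[:,2],12))
im=cv2.imread('pics/scene2.png')[150:300,170:370]; cv2.imwrite('pics/crop2.png',cv2.resize(im,(800,600),interpolation=cv2.INTER_CUBIC))
```

```text
[0.4714 0.057  0.1388] [ 3.1414 -0.001   2.9622] 0.05826684336798259 30.000024618348107Traceback (most recent call last):
  File "<stdin>", line 8, in <module>
    return umr_minimum(a, axis, None, out, keepdims, initial, where)
ValueError: zero-size array to reduction operation minimum which has no identity
```

Call:
move_arm --steps '[0, 0, 0, 0, 0, -0.03, 0.3, 0, 0, 0, 0, 0, -0.055, 0.3, 0, 0, 0, 0, 0, -0.07, 0.3, 0, 0, 0, 0, 0, -0.078, 0.3, 0, 0, 0, 0, 0, -0.081, 0.3, 0, 0, 0, 0, 0, -0.083, 0.3, 0, 0, 0, 0, 0, -0.083, 0.3, 0, 0, 0, 0, 0, -0.083, 0.3]'

```text
time: 6.1
tool_pos: [0.4727, 0.0552, 0.0572]
ee_rot: [3.141, 0.002, 2.959]
wrist_force: [-0.1, -0.4, -0.0]
width: 0.0585
finger_force: 30.0
```

Call:
move_arm --steps '[0, 0, 0, 0, 0, -0.001, 0.3, 0, 0, 0, 0, 0, -0.002, 0.3, 0, 0, 0, 0, 0, -0.003, 0.3, 0, 0, 0, 0, 0, -0.003, 0.3]'

```text
time: 6.5
tool_pos: [0.4721, 0.0554, 0.0537]
ee_rot: [3.141, 0.0, 2.959]
wrist_force: [-1.6, 0.1, 1.6]
width: 0.058
finger_force: 30.0
```

Call:
move_arm --steps '[0, 0, 0, 0, 0, -0.001, 0.3, 0, 0, 0, 0, 0, -0.001, 0.3]'

```text
time: 6.7
tool_pos: [0.4723, 0.0554, 0.0537]
ee_rot: [3.141, 0.001, 2.959]
wrist_force: [-2.8, 0.2, 7.6]
width: 0.0584
finger_force: 30.0
```

Contact (7.6 N up). Release and rise to clear the wing.

Call:
move_arm --steps '[0, 0, 0, 0, 0, 0, 0.7, 0, 0, 0, 0, 0, 0, 1, 0, 0, 0, 0, 0, 0, 1, 0, 0, 0, 0, 0, 0, 1, 0, 0, 0, 0, 0, 0.04, 1, 0, 0, 0, 0, 0, 0.08, 1, 0, 0, 0, 0, 0, 0.12, 1, 0, 0, 0, 0, 0, 0.17, 1, 0, 0, 0, 0, 0, 0.2, 1, 0, 0, 0, 0, 0, 0.2, 1]'

```text
time: 7.7
tool_pos: [0.4744, 0.0554, 0.2583]
ee_rot: [3.14, 0.011, 2.959]
wrist_force: [0.1, -0.1, 0.5]
width: 0.0939
finger_force: 0.0
```

Run:
```python
from h import *
np.set_printoptions(precision=4,suppress=True)
o=get_obs();print(o['tool_pos'],o['ee_rot'],o['width'])
im,d=snapshot('wrist'); cv2.imwrite('pics/w3.png',im[:,:,::-1])
P=cloud('wrist',d,np.ones(d.shape,bool))
C=P[(np.hypot(P[:,0]-.472,P[:,1]-.055)<.045)&(P[:,2]>.06)&(P[:,2]<.08)]
print(len(C)); 
if len(C): print(cv2.minEnclosingCircle(C[:,:2].astype(np.float32)),np.median(C[:,2]),C[:,2].max())
hsv=cv2.cvtColor(im,cv2.COLOR_RGB2HSV); o=cv2.inRange(hsv,(5,130,100),(22,255,255)).astype(bool)
W=cloud('wrist',d,o); W=W[(W[:,2]>.17)&(np.hypot(W[:,0]-.57,W[:,1]-.037)<.04)]
print('wing',len(W),np.median(W,0) if len(W) else '')
if len(W):
    r=cv2.minAreaRect((W[:,:2]*1000).astype(np.float32)); print(r,np.percentile(W[:,2],[2,50,98]))
```

```text
[0.4744 0.0554 0.2583] [3.1395 0.011  2.9588] 0.09393592360529661
546
((0.46825796365737915, 0.05339767411351204), 0.02973121777176857) 0.0656426495748596 0.06842445561314903
wing 757 [0.5631 0.0413 0.1769]
((566.4628295898438, 37.39912414550781), (15.971711158752441, 45.462894439697266), 12.17803955078125) [0.1705 0.1769 0.1787]
```

View pics/w3.png

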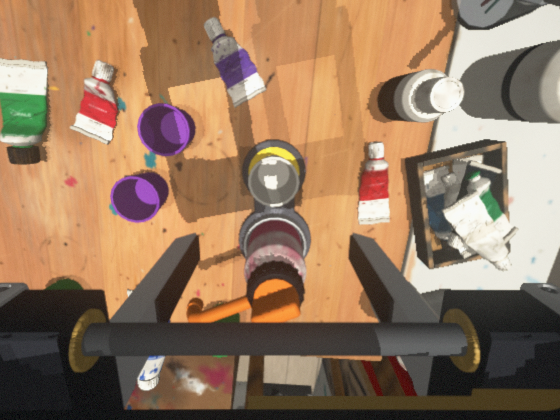

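The wrist view shows the cup standing on the pad (272,178), with the wing behind the fingers at (272,300). The wing's long axis is at -78°. I'll align above the wing.

Call:
move_arm --steps '[0, 0, -1.175, 0.0975, -0.018, -0.01, 1, 0, 0, -1.175, 0.0975, -0.018, -0.01, 1, 0, 0, -1.175, 0.0975, -0.018, -0.01, 1, 0, 0, -1.175, 0.0975, -0.018, -0.01, 1, 0, 0, -1.175, 0.0975, -0.018, -0.01, 1, 0, 0, -1.175, 0.0975, -0.018, -0.01, 1, 0, 0, -1.175, 0.0975, -0.018, -0.01, 1, 0, 0, -1.175, 0.0975, -0.018, -0.01, 1, 0, 0, -1.175, 0.0975, -0.018, -0.01, 1, 0, 0, -1.175, 0.0975, -0.018, -0.01, 1]'

```text
time: 8.75
tool_pos: [0.5688, 0.0374, 0.2404]
ee_rot: [-3.139, -0.001, 1.786]
wrist_force: [-0.9, -0.4, -0.1]
width: 0.0941
finger_force: 0.0
```

Call:
move_arm --steps '[0, 0, 0, 0.001, 0, -0.03, 0.5, 0, 0, 0, 0.001, 0, -0.055, 0.5, 0, 0, 0, 0.001, 0, -0.071, 0.5, 0, 0, 0, 0.001, 0, -0.071, 0.4, 0, 0, 0, 0.001, 0, -0.071, 0.3, 0, 0, 0, 0.001, 0, -0.071, 0.1, 0, 0, 0, 0.001, 0, -0.071, 0.1, 0, 0, 0, 0.001, 0, -0.071, 0.1, 0, 0, 0, 0.001, 0, -0.071, 0.1]'

```text
time: 9.65
tool_pos: [0.5707, 0.0373, 0.172]
ee_rot: [3.14, 0.0, 1.784]
wrist_force: [0.5, -0.1, -0.1]
width: 0.0253
finger_force: 0.0
```

Call:
move_arm --steps '[0, 0, 0, 0, 0, -0.002, 0.1, 0, 0, 0, 0, 0, -0.002, 0.05, 0, 0, 0, 0, 0, -0.002, 0.05, 0, 0, 0, 0, 0, -0.002, 0.05]'

```text
time: 10.05
tool_pos: [0.5711, 0.0374, 0.1697]
ee_rot: [3.14, 0.0, 1.784]
wrist_force: [3.2, -0.0, 1.4]
width: 0.016
finger_force: 30.0
```

Call:
move_arm --steps '[0, 0, -0.12, 0, 0, 0, 0.05, 0, 0, -0.26, 0, 0, 0, 0.05, 0, 0, -0.4, 0, 0, 0, 0.05, 0, 0, -0.54, 0, 0, -0.0005, 0.05, 0, 0, -0.68, 0, 0, -0.0005, 0.05, 0, 0, -0.82, 0, 0, -0.0005, 0.05, 0, 0, -0.96, 0, 0, -0.001, 0.05, 0, 0, -1.1, 0, 0, -0.001, 0.05, 0, 0, -1.24, 0, 0, -0.001, 0.05, 0, 0, -1.38, 0, 0, -0.0015, 0.05, 0, 0, -1.52, 0, 0, -0.0015, 0.05, 0, 0, -1.66, 0, 0, -0.0015, 0.05]'

```text
time: 11.25
tool_pos: [0.5699, 0.0383, 0.168]
ee_rot: [-3.14, 0.001, 0.119]
wrist_force: [-0.8, 2.9, 1.5]
width: 0.0161
finger_force: 30.0
```

```bash
cat > sp.py <<'E'
from h import *
np.set_printoptions(precision=4,suppress=True)
o=get_obs();print(o['tool_pos'],o['ee_rot'],o['width'],o['wrist_force'],o['wrist_torque'])
for c in ['scene','top']:
    im,d=snapshot(c); cv2.imwrite(f'pics/{c}_{o["time"]:.2f}.png',im[:,:,::-1])
    hsv=cv2.cvtColor(im,cv2.COLOR_RGB2HSV); m=cv2.inRange(hsv,(5,130,100),(22,255,255)).astype(bool)
    S=cloud(c,d,m); r=np.hypot(S[:,0]-.570,S[:,1]-.037); S=S[(S[:,2]>.095)&(S[:,2]<.15)&(r<.115)&(r>.045)]
    if len(S)<5: print(c,'few'); continue
    e=S[np.hypot(S[:,0]-.57,S[:,1]-.037)>.085][:,:2]
    print(c,len(S),'mean dir',np.degrees(np.arctan2(*(S[:,:2].mean(0)-[.570,.037])[::-1]))%360,'tip',len(e),e.mean(0) if len(e) else '')
    for s in spot_point(c,'spout_outlet')[:1]: print(s['score'],s['uv'],at_z(c,s['uv'],.100))
E
python3 sp.py
```

```text
[0.5699 0.0383 0.168 ] [-3.1397  0.0011  0.1191] 0.016142994197195483 [-0.767   2.877   1.5252] [0.4318 0.1454 0.0392]
scene 150 mean dir 188.67903375147074 tip 97 [0.4723 0.0228]
0.95 [242.8, 226.8] [0.4719 0.0361 0.1   ]
top 153 mean dir 186.34518942623615 tip 46 [0.4762 0.0262]
0.81 [255.3, 234.2] [0.4753 0.0279 0.1   ]
```

Call:
move_arm --steps '[0, 0, -0.1, 0, 0, 0, 0.05, 0, 0, -0.2, 0, 0, 0, 0.05, 0, 0, -0.3, 0, 0, 0, 0.05, 0, 0, -0.3, 0, 0, 0, 0.05, 0, 0, -0.3, 0, 0, 0, 0.05]'

```text
time: 11.95
tool_pos: [0.5699, 0.0386, 0.1676]
ee_rot: [-3.14, 0.002, -0.172]
wrist_force: [-1.5, 5.5, 1.7]
width: 0.0158
finger_force: 30.0
```

```bash
python3 sp.py
```

```text
[0.5699 0.0386 0.1676] [-3.1396  0.0018 -0.1716] 0.015783316392381633 [-1.5295  5.4877  1.6946] [ 0.9793  0.3402 -0.072 ]
scene 151 mean dir 171.75299183527284 tip 91 [0.4729 0.0516]
0.82 [236.9, 222.4] [0.4764 0.0646 0.1   ]
top 189 mean dir 169.10326083367346 tip 72 [0.4754 0.0545]
0.7 [243.5, 234.0] [0.4753 0.0535 0.1   ]
```

The spout is in line. Release, rise and verify.

Call:
move_arm --steps '[0, 0, 0, 0, 0, 0, 0.3, 0, 0, 0, 0, 0, 0, 0.4, 0, 0, 0, 0, 0, 0, 0.4, 0, 0, 0, 0, 0, 0.03, 0.4, 0, 0, 0, 0, 0, 0.07, 0.4, 0, 0, 0, 0, 0, 0.11, 0.4, 0, 0, 0, 0.03, -0.03, 0.15, 0.4, 0, 0, 0, 0.03, -0.08, 0.15, 0.4, 0, 0, 0, 0.03, -0.13, 0.15, 0.4, 0, 0, 0, 0.03, -0.18, 0.15, 0.4, 0, 0, 0, 0.03, -0.2, 0.15, 0.4, 0, 0, 0, 0.03, -0.2, 0.15, 0.4]'

```text
time: 13.35
tool_pos: [0.5999, -0.167, 0.3166]
ee_rot: [3.14, 0.002, -0.182]
wrist_force: [0.4, 0.4, 0.0]
width: 0.0376
finger_force: 0.0
```

```bash
python3 sp.py
python3 - <<'E'
from h import *
import glob,os
t=sorted(glob.glob('pics/top_*.png'),key=os.path.getmtime)[-1]
s=t.replace('top','scene')
a=cv2.resize(cv2.imread(t)[160:280,200:330],(400,369)); b=cv2.resize(cv2.imread(s)[170:290,200:330],(400,369))
cv2.imwrite('pics/final.png',np.hstack([a,b]))
im,d=snapshot('scene')
P=cloud('scene',d,np.ones(d.shape,bool)); h=cv2.cvtColor(im,cv2.COLOR_RGB2HSV).reshape(-1,3)[np.flatnonzero(d.ravel()>0)]
C=P[(np.hypot(P[:,0]-.472,P[:,1]-.055)<.045)&(P[:,2]>.063)&(P[:,2]<.075)&(h[:,1]<110)]
print(len(C),cv2.minEnclosingCircle(C[:,:2].astype(np.float32)),np.median(C[:,2]))
E
```

```text
[ 0.5999 -0.167   0.3166] [ 3.14    0.0017 -0.1817] 0.037564794034190885 [0.4121 0.4466 0.0194] [0.0155 0.1573 0.0443]
scene 145 mean dir 171.99955259125292 tip 87 [0.4724 0.0513]
0.61 [235.1, 224.1] [0.467  0.0613 0.1   ]
top 201 mean dir 169.32338939442113 tip 77 [0.4753 0.0542]
0.87 [242.8, 235.6] [0.4718 0.0549 0.1   ]
90 ((0.4717916250228882, 0.053001195192337036), 0.03106316365301609) 0.0661451887901926
```

View pics/final.png

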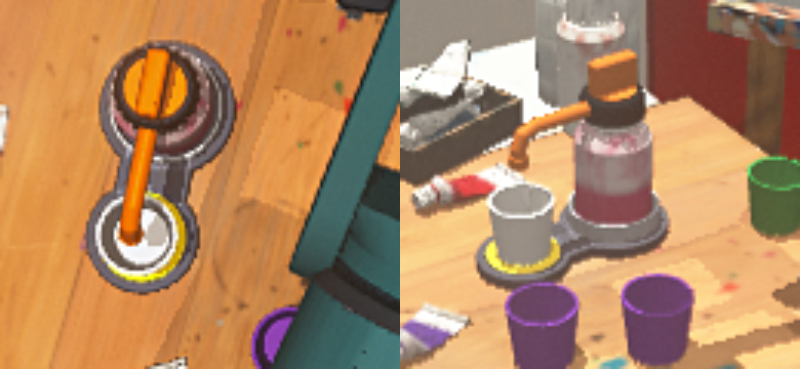

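The cup stands upright on the pad (crop left (138,240), right (520,225)), the spout's outlet is above it at left (130,236), and the arm is clear. I'll hand it in.

```bash
python3 -c "
from bench import *
print(close_job())"
```

```text
the job is handed in; nothing more can be done
None
```

I handed the job in at about 13.5 s of the 61 s allowed: the white cup stands upright on the yellow pad, about 2 mm off centre by the cameras. The head is screwed down with the spout over the cup, within about 2° of in line, and the arm is clear; the judge's verdict was not shown.

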